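Shift the bench gearbox into the green gear

TASK

Push the gear lever of the blue bench gearbox out of the gear it is in (the near left slot), across the neutral channel, and fully home into the slot that has the green disc beside it, going into neither the red nor the yellow gear on the way. Only push the lever with the fingers, never pinch it between them, then let go and move clear. Leave the loose parts lying round the gearbox where they are.

Things in the scene. Friction and masses are not known exactly. Their poses are not given: they have to be found in the camera images.
- selector: Blue cast gearbox fixed to the bench; origin at the centre of its underside. Foot 160 (x) x 148 (y) x 12 mm, casting 132 x 124 mm, aluminium gate plate 120 x 112 mm on top, its upper face 100 mm above the bench. A stub shaft (26 mm thick, 48 mm up) sticks out to 102 mm on the -y side. x points away from the robot, y to its left, both turned by the box's yaw (up to 0.45 rad either way).
- gate_centre (a point): Centre of the H-gate, at the plate's upper face; axes as the gearbox. The neutral channel runs along y (x = 0, 16 mm wide) and joins two columns along x at y = +18 and -18 mm (13 mm wide, from x = -28.5 to +28.5 mm). The four column ends are the gears. Beside each, 20 mm outboard, lies a flat disc: white near left, yellow far left; green and red right, one near, one far, swapped from run to run.
- handle_centre (a point): Centre of the lever's black square handle, 30 x 30 mm across (sides square to the gearbox, edges rounded), 52 mm long; z up along the lever. It is 124 mm from the pivot, which lies 30 mm above the bench under the gate centre: upright, the handle spans 128 to 180 mm above the bench. In a gear its centre is about 38 mm in x and 29 mm in y from the middle. The gate guides the 10 mm stem below.
- stem_in_gate (a point): Point on the lever's axis 75 mm from the pivot, where the stem passes through the gate plate; it shows where in the H the lever is.
- green_disc: Green disc of 16 mm diameter, 1.2 mm thick, fixed on the gate plate beside the gear to select; origin at the centre of its underside, axes as the gearbox.
- red_disc: Red disc, the same size, beside the other gear of the right column.
- green_slot (a point): Where the stem stands in the gate, seen from above, when fully home in the green gear (20 mm in +y from the green disc's centre).
- red_slot (a point): The same for the red gear.
- yellow_slot (a point): The same for the yellow gear (far left).
- lever_fore (a joint): Lean of the lever along the gearbox's x, rad: 0 in the neutral channel, about -0.32 fully home in a near gear, +0.32 in a far gear, where the slot's end stops it; starts between -0.31 and -0.24. Stays where it is left; friction 0.13 N m (about 1 N at the handle), no spring.
- lever_side (a joint): Lean of the lever along the gearbox's y, rad: about +0.25 in the left column, -0.25 in the right one; stopped at about 0.27 by the ends of the neutral channel. Crossing needs lever_fore within about 0.04 of 0. Stays where it is left; the same friction.
- gear_box_small: Loose brass gearbox, 36 x 103 x 28 mm, lying on the bench left of the blue gearbox; origin at the centre of its underside. Not to be moved.
- drive_bogie: Loose wheeled bogie, 70 x 69 x 31 mm, on the bench to the right; origin at the centre of its underside. Not to be moved.
- radio_receiver: Loose black receiver, 38 x 61 x 17 mm, on the bench in front; origin at the centre of its underside. Not to be moved.

How it is judged:
On the way, in this order (a step that is already met when the one before it is completed fails the run):
1. the lever is out of the near left gear, in the neutral channel (value of joint lever_fore between -0.07 and 0.07 rad), for 0.1 s.
2. the lever has crossed to the right column (value of joint lever_side below -0.2 rad), for 0.1 s.
3. the lever is in the green gear (horizontal distance between stem_in_gate and green_slot below 0.005 m), for 0.1 s.
At the end, for the whole second after the job is handed in: The lever rests fully home in the green gear: the stem in the gate is within 5 mm of the green gear's position, seen from above; the three loose parts are within 15 mm of where they stood (horizontal distance between stem_in_gate and green_slot below 0.005 m and velocity of joint lever_fore between -0.05 and 0.05 rad/s and distance of each of gear_box_small, drive_bogie, radio_receiver from where it was at the start of the episode below 0.015 m); the robot touches nothing.
It fails at once if the lever goes into the red gear (stem within 8 mm of its position) (horizontal distance between stem_in_gate and red_slot below 0.008 m).
It fails at once if the lever goes into the yellow gear (stem within 8 mm of its position) (horizontal distance between stem_in_gate and yellow_slot below 0.008 m).
It fails at once if the lever's handle is pinched: fingers press on two opposite sides at once ((contact force between the fingers and handle_near_side above 0.5 N and contact force between the fingers and handle_far_side above 0.5 N) or (contact force between the fingers and handle_left_side above 0.5 N and contact force between the fingers and handle_right_side above 0.5 N)).
It fails at once if a loose part beside the gearbox is pushed or lifted more than 15 mm (distance of any of gear_box_small, drive_bogie, radio_receiver from where it was at the start of the episode above 0.015 m).
It also fails if it takes over 56 s, if anything falls off the work surface, if the arm or the gripper's body presses on something with over 40 N, if the wrist force passes 120 N, or if a joint passes its speed limit or range.

ROBOT

A 7-joint arm with a two-finger parallel gripper is mounted at the origin on a cart in front of the work surface, level with it; the furniture and walls round the work are solid. World frame = base frame: x ahead of the robot, y to its left, z up, the work surface at z = 0. Lengths are in m, angles in rad, forces in N, time in s.
With the tool pointing down it reaches from about 0.35 to 0.9 m from the base axis. Payload 8.1 kg.
Tool frame: the origin (TCP) lies at the very end of the fingers, on their centre line; the grasp point (between the pads) lies grip_point_offset behind it (grip_point_offset is the distance from the TCP to the grasp point, in m); z points along the fingers, y is the direction in which the jaws open and shut (so a half turn about z gives the same grasp; the last joint's range is limited). The gripper opens to 92 mm and grips with 3 to 60 N. Pads are 19 mm wide; open, the fingers measure 130 mm over their backs; the gripper's body (75 mm by 190 mm) begins 47 mm behind the grasp point.
Start: joints at [1.203, 0.434, 0.025, 1.573, -0.012, 1.134, -0.075], TCP at [0.164, -0.603, 0.227] pointing down, gripper open.
Joint ranges: [-2.62, 2.62], [-0.44, 2.09], [-1.27, 1.32], [0.08, 2.57], [-1.32, 4.46], [0.12, 2], [-2.74, 2.74]. Speed limits (rad/s): [2.22, 2.22, 3.01, 3.01, 3.14, 3.14, 3.14].

INTERFACE

Orientations are given as a rotation vector (axis times angle).
In Python, from cell import * gives the robot as it stands.
- The arm moves only by the tool drive_tool, never from a script. Its argument "increments" is a list of rows, each an object of numbers: "grip": the gripper's target within -1 to 1 (shut at 1, half-way at 0, fully open at -1); "tx", "ty", "tz": the shift along the world's x, y, z normalised to -1 to 1, where 1 is 400 mm; "turn": the turn about the world's z normalised to -1 to 1, where 1 is 60 degrees. In form: [{"grip": .., "tx": .., "ty": .., "tz": .., "turn": ..}, ...]. A call has 1 to 20 rows; each row is the pose to reach, as a shift and turn from the pose measured when the call began; what a row does not reach only later rows make up. A row lasts 1/10 s, in which the tool goes at most 50 mm and 8.59 degrees, less where a joint would pass 70% of its speed; a pose out of reach is approached as far as the arm can. A call with a number of a shift or a turn outside -1 to 1 is refused whole. A call with a gripper value outside its range is refused whole. The fingers move at their own pace and stop on an object; "newtons" is the grip in N (left out, the last holds). Time passes only in rows, so rows that repeat a pose let the fingers close. It gives the time, the measured TCP pose, the force and the opening at its end, in the units of the state.
- observe(): the state, without advancing time (a new reading comes with each control period).
- get_image(name): name is "scene" or "side" or "wrist"; returns the picture (420x560x3 uint8, red, green, blue); there is no depth.
- camera_info(name): a dict with "fx", "fy", "cx", "cy" (pixels), "eye" and "rotation" of the camera in the world; the wrist camera has in their place "hand_eye" (4x4, takes a point from camera to tool coordinates, whose origin is the TCP and whose axes are the flange's). Camera axes: x right, y down, z forward; pixel columns grow to the right and rows downward; lengths in m; the calibration is good to about 2 mm. A picture is of the moment at which its call begins: read the wrist's pose just before it. camera_info takes no time and is no camera call.
- sign_off(): hands the job in, once; it reports no verdict.
The state is a dict: "clock": time; "joints": joint angles; "dq": joint speeds; "joint_efforts": joint torques, N m; "position": TCP position; "ee_rot": TCP orientation; "force": force on the tool from outside, world axes, zero at the start; "ft_torque": the same for the moment, N m; "width": opening from 0.0 (shut) to 1.0 (fully open).
Only numpy, scipy, OpenCV 4.12 (cv2) and the standard library are available. Lean on these libraries where they do the work, as an engineer would, in place of code of your own. Each camera call takes 0.05 s, during which the arm holds its last target. There are 200 camera calls.

## Working session

There is one attempt and no reset: what is moved stays moved. The work goes in short steps, Python scripts to look and compute and a tool call to move; the robot and the scene stay as the last step left them, time stands still between calls to the robot, and variables do not carry over. Pictures are saved under pics/ and viewed, about 8 in all and at most 12, crops included, and the job is handed in when it is done.

Besides the shell and the picture viewer there is one more tool, called after "Call:" as name(argument=value, ...) on one line, values as JSON. drive_tool: Moves the arm, as the interface text tells. Its arguments: {"type":"object","properties":{"increments":{"type":"array","items":{"type":"object","properties":{"grip":{"type":"number"},"tx":{"type":"number"},"ty":{"type":"number"},"tz":{"type":"number"},"turn":{"type":"number"}}}},"newtons":{"type":"number"}},"required":["increments"]}

```bash
mkdir -p pics; python3 - <<'E'
from cell import *
import cv2,numpy as np
o=observe();print(o)
for n in("scene","side"):
    im=get_image(n);cv2.imwrite(f"pics/{n}0.png",im[:,:,::-1]);c=camera_info(n);print(n,c)
print(camera_info("wrist"))
a=cv2.imread("pics/scene0.png");b=cv2.imread("pics/side0.png")
E
```

```text
{'clock': 0.0, 'joints': array([ 1.20342138,  0.43518081,  0.0250121 ,  1.57414132, -0.01161529,
        1.13399203, -0.07510695]), 'dq': array([ 1.36547706e-03,  9.59818468e-05,  1.76630191e-03,  9.15911112e-04,
        3.81013444e-04,  1.16739600e-04, -3.80678894e-04]), 'joint_efforts': array([ 1.40006705e-04, -6.67860246e+01,  9.85029973e-01, -3.14464653e+01,
       -6.05534739e-02,  4.29099309e-02,  1.38297610e-04]), 'position': array([ 0.16334405, -0.60272627,  0.22595452]), 'ee_rot': array([-3.11260387e+00, -4.14305335e-01,  5.50482741e-04]), 'force': array([-0.44016797,  0.07353933,  0.09738335]), 'ft_torque': array([ 0.02543246, -0.00351963, -0.02933056]), 'width': 1.0061218823816651}
scene {'fx': 437.9444751572124, 'fy': 437.9444751572124, 'cx': 281.985827301162, 'cy': 213.1889134599717, 'eye': array([ 0.22872215, -0.57963742,  0.72987026]), 'rotation': array([-2.23792054,  0.5183748 , -0.23093748])}
side {'fx': 465.1843922195883, 'fy': 465.1843922195883, 'cx': 277.23743308760305, 'cy': 207.97787550172302, 'eye': array([0.46688492, 0.79183895, 0.72273194]), 'rotation': array([-0.08468343,  2.79842403, -1.33868448])}
{'fx': 343.0421921100082, 'fy': 343.0421921100082, 'cx': 281.12787402019615, 'cy': 209.1647494520281, 'hand_eye': array([[ 6.01324540e-06, -9.66406518e-01, -2.57018370e-01,
         6.90580642e-02],
       [ 9.99999988e-01,  4.54335277e-05, -1.47436979e-04,
         6.42286377e-04],
       [ 1.54161308e-04, -2.57018367e-01,  9.66406506e-01,
        -1.57997821e-01],
       [ 0.00000000e+00,  0.00000000e+00,  0.00000000e+00,
         1.00000000e+00]])}
```

View pics/scene0.png

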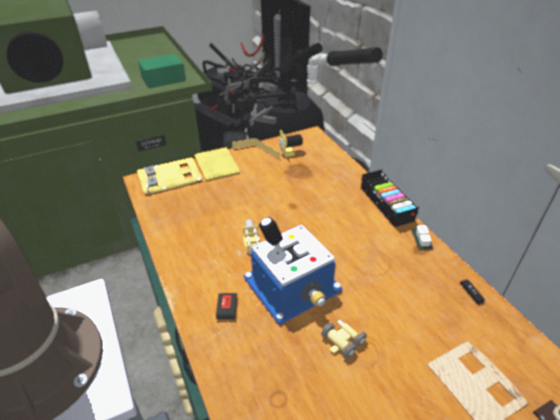

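View pics/side0.png

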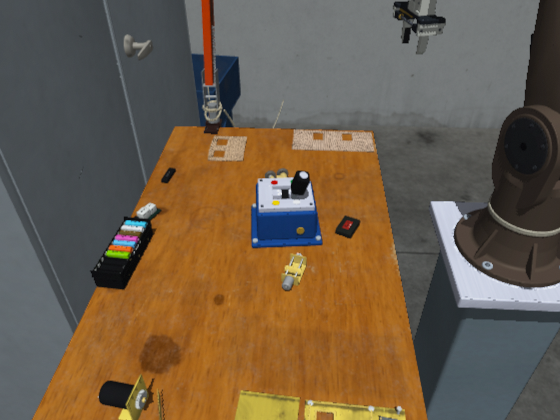

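The scene view shows the blue box with green at about (293,269) (near right), red at (313,259) (far right) and yellow at (292,237). The side view agrees. Next I measure them.

```bash
cat > h.py <<'E'
import cv2,numpy as np
from scipy.spatial.transform import Rotation as R
def ray(c,u,v):
    d=R.from_rotvec(c["rotation"]).apply([(u-c["cx"])/c["fx"],(v-c["cy"])/c["fy"],1.]);return np.array(c["eye"]),d
def onz(c,u,v,z):
    e,d=ray(c,u,v);return e+d*(z-e[2])/d[2]
def proj(c,p):
    q=R.from_rotvec(c["rotation"]).inv().apply(np.array(p)-c["eye"]);return c["cx"]+c["fx"]*q[0]/q[2],c["cy"]+c["fy"]*q[1]/q[2]
def blobs(hsv,lo,hi,box,mn=8):
    m=cv2.inRange(hsv,np.array(lo),np.array(hi));k=np.zeros_like(m);x0,y0,x1,y1=box;k[y0:y1,x0:x1]=m[y0:y1,x0:x1]
    n,_,s,c=cv2.connectedComponentsWithStats(k);return [(int(s[i,4]),c[i].round(2)) for i in range(1,n) if s[i,4]>=mn]
E
python3 - <<'E'
from cell import camera_info
from h import *
for n,box in(("scene",(240,210,350,310)),("side",(245,165,325,235))):
    im=cv2.imread(f"pics/{n}0.png");hs=cv2.cvtColor(im,cv2.COLOR_BGR2HSV);c=camera_info(n)
    for nm,lo,hi in(("green",(45,90,60),(85,255,255)),("red",(170,120,80),(180,255,255)),("red0",(0,150,80),(6,255,255)),("yel",(22,130,100),(34,255,255)),("black",(0,0,0),(180,110,50)),("plate",(0,0,140),(180,40,255))):
        for a,p in blobs(hs,lo,hi,box): print(n,nm,a,p,onz(c,*p,0.101).round(4),onz(c,*p,.145).round(4))
a=cv2.imread("pics/scene0.png")[205:325,235:355];b=cv2.imread("pics/side0.png")[160:250,240:330]
cv2.imwrite("pics/c.png",np.hstack([cv2.resize(a,(400,400)),cv2.resize(b,(400,400))]))
E
```

```text
scene green 24 [293.5  268.17] [ 0.493 -0.082  0.101] [ 0.4745 -0.1168  0.145 ]
scene red0 12 [312.83 258.92] [ 0.5378 -0.0772  0.101 ] [ 0.5162 -0.1124  0.145 ]
scene yel 13 [291.   236.15] [ 0.5285 -0.0014  0.101 ] [ 0.5075 -0.0418  0.145 ]
scene yel 48 [316.23 296.5 ] [ 0.4987 -0.1603  0.101 ] [ 0.4798 -0.1896  0.145 ]
scene black 248 [271.69 233.37] [0.4962 0.0238 0.101 ] [ 0.4775 -0.0184  0.145 ]
scene plate 63 [265.67 221.27] [0.5005 0.0635 0.101 ] [0.4815 0.0185 0.145 ]
scene plate 41 [248.88 223.12] [0.4659 0.074  0.101 ] [0.4493 0.0283 0.145 ]
scene plate 2431 [292.5  254.59] [ 0.5075 -0.0494  0.101 ] [ 0.488  -0.0865  0.145 ]
scene plate 8 [254.5 229.5] [0.4688 0.0504 0.101 ] [0.452  0.0063 0.145 ]
scene plate 16 [247.88 240.19] [0.444 0.027 0.101] [ 0.4289 -0.0155  0.145 ]
scene plate 23 [247.7 274. ] [ 0.4087 -0.0569  0.101 ] [ 0.3961 -0.0935  0.145 ]
scene plate 24 [337.08 284.79] [ 0.5464 -0.1537  0.101 ] [ 0.5242 -0.1835  0.145 ]
scene plate 21 [313.05 292.1 ] [ 0.4984 -0.1491  0.101 ] [ 0.4796 -0.1792  0.145 ]
scene plate 35 [320.26 300.71] [ 0.5005 -0.1716  0.101 ] [ 0.4815 -0.2002  0.145 ]
side red0 16 [273.81 182.  ] [ 0.5385 -0.0722  0.101 ] [ 0.5334 -0.0111  0.145 ]
side yel 24 [275.25 202.46] [0.53   0.0032 0.101 ] [0.5255 0.059  0.145 ]
side yel 25 [299.84 229.92] [0.4744 0.0898 0.101 ] [0.4739 0.1395 0.145 ]
side black 273 [298.86 184.54] [ 0.481  -0.0652  0.101 ] [ 0.48   -0.0046  0.145 ]
side black 49 [284.57 193.57] [ 0.5116 -0.0296  0.101 ] [0.5084 0.0285 0.145 ]
side plate 44 [303.41 174.52] [ 0.4715 -0.1056  0.101 ] [ 0.4712 -0.0421  0.145 ]
side plate 1226 [281.22 195.93] [ 0.5185 -0.0207  0.101 ] [0.5148 0.0368 0.145 ]
side plate 9 [254. 205.] [0.575  0.0144 0.101 ] [0.5674 0.0694 0.145 ]
```

View pics/c.png

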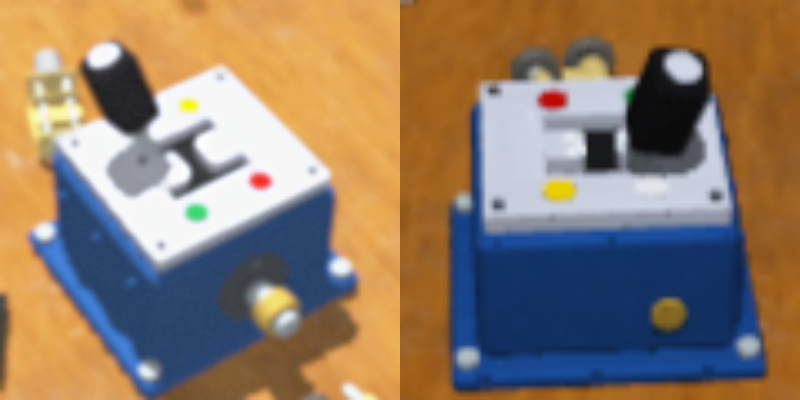

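The discs give: red (0.538,-0.075), yellow (0.529,0.001), green (0.493,-0.080). Red to yellow measures 76 mm, as expected. That puts the yaw at about 0.117 rad and the gate centre at about (0.511,-0.0395). Green is near right. I will push with shut fingers: +x, then -y, then -x in the box frame.

Call:
drive_tool(increments=[{"grip": 1, "tx": 0.4, "ty": 0.9, "tz": 0, "turn": -0.14}, {"grip": 1, "tx": 0.4, "ty": 0.9, "tz": 0, "turn": -0.14}, {"grip": 1, "tx": 0.4, "ty": 0.9, "tz": 0, "turn": -0.14}, {"grip": 1, "tx": 0.4, "ty": 0.9, "tz": 0, "turn": -0.14}, {"grip": 1, "tx": 0.4, "ty": 0.9, "tz": 0, "turn": -0.14}, {"grip": 1, "tx": 0.4, "ty": 0.9, "tz": 0, "turn": -0.14}, {"grip": 1, "tx": 0.4, "ty": 0.9, "tz": 0, "turn": -0.14}, {"grip": 1, "tx": 0.4, "ty": 0.9, "tz": 0, "turn": -0.14}, {"grip": 1, "tx": 0.4, "ty": 0.9, "tz": 0, "turn": -0.14}, {"grip": 1, "tx": 0.4, "ty": 0.9, "tz": 0, "turn": -0.14}])

```text
clock: 1.1
position: [0.3236, -0.2421, 0.226]
ee_rot: [-3.135, -0.189, 0.001]
force: [-0.8, -0.2, 0.0]
width: 0.178
```

Call:
drive_tool(increments=[{"grip": 1, "tx": 0.236, "ty": 0.552, "tz": 0}, {"grip": 1, "tx": 0.236, "ty": 0.552, "tz": 0}, {"grip": 1, "tx": 0.236, "ty": 0.552, "tz": 0}, {"grip": 1, "tx": 0.236, "ty": 0.552, "tz": 0}, {"grip": 1, "tx": 0.236, "ty": 0.552, "tz": 0}, {"grip": 1, "tx": 0.236, "ty": 0.552, "tz": 0}, {"grip": 1, "tx": 0.236, "ty": 0.552, "tz": 0}, {"grip": 1, "tx": 0.236, "ty": 0.552, "tz": 0}])

```text
invalid input
```

```bash
python3 - <<'E'
from cell import *
from h import *
p=observe();print(p["position"],p["width"])
w=get_image("wrist")[:,:,::-1];s=get_image("side")[:,:,::-1]
cv2.imwrite("pics/d.png",np.hstack([cv2.resize(w,(400,300)),cv2.resize(s[100:250,200:400],(400,300))]))
E
```

```text
[ 0.32355171 -0.24209712  0.22602419] 0.17787146293176315
```

View pics/d.png

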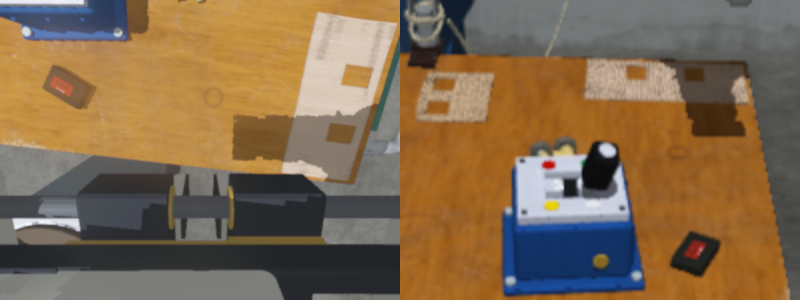

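The move was refused because the rows lacked "turn". The picture shows the gripper still away from the box and the fingers closing. I repeat it with the turn given.

Call:
drive_tool(increments=[{"grip": 1, "tx": 0.236, "ty": 0.552, "tz": 0, "turn": 0}, {"grip": 1, "tx": 0.236, "ty": 0.552, "tz": 0, "turn": 0}, {"grip": 1, "tx": 0.236, "ty": 0.552, "tz": 0, "turn": 0}, {"grip": 1, "tx": 0.236, "ty": 0.552, "tz": 0, "turn": 0}, {"grip": 1, "tx": 0.236, "ty": 0.552, "tz": 0, "turn": 0}, {"grip": 1, "tx": 0.236, "ty": 0.552, "tz": 0, "turn": 0}, {"grip": 1, "tx": 0.236, "ty": 0.552, "tz": 0, "turn": 0}])

```text
clock: 1.9
position: [0.4174, -0.0236, 0.2256]
ee_rot: [-3.135, -0.183, 0.002]
force: [-0.0, -0.6, -0.5]
width: 0.008
```

```bash
python3 - <<'E'
from cell import *
from h import *
p=observe();print(p["position"],p["width"])
w=get_image("wrist")[:,:,::-1];s=get_image("side")[:,:,::-1]
cv2.imwrite("pics/e.png",np.hstack([cv2.resize(w,(400,300)),cv2.resize(s[100:250,200:400],(400,300))]))
E
```

```text
[ 0.41739646 -0.02362068  0.22557046] 0.007521304023938088
```

View pics/e.png

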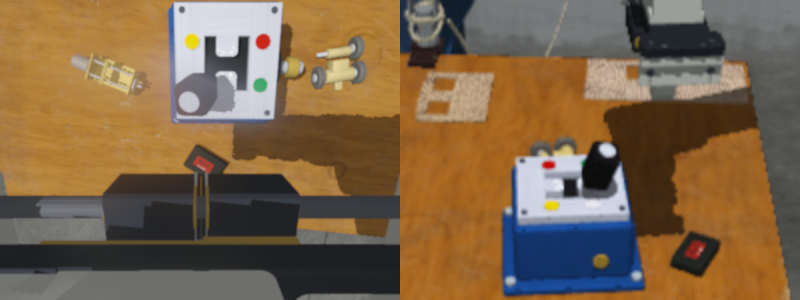

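The wrist view shows the box square to the tool: yellow (192,42), red (263,42), green (260,86), handle cap (188,103), all in half-scale pixels. I use it to refine the numbers.

```bash
cat >> h.py <<'E'
def wcam(ci,o):
    T=np.eye(4);T[:3,:3]=R.from_rotvec(o["ee_rot"]).as_matrix();T[:3,3]=o["position"];M=T@ci["hand_eye"]
    return dict(ci,eye=M[:3,3],rotation=R.from_matrix(M[:3,:3]).as_rotvec())
C=np.array([.511,-.0395]);YAW=.117
def loc(p):
    d=np.array(p)[:2]-C;c,s=np.cos(YAW),np.sin(YAW);return np.array([c*d[0]+s*d[1],-s*d[0]+c*d[1]])
def world(x,y):
    c,s=np.cos(YAW),np.sin(YAW);return C+[c*x-s*y,s*x+c*y]
E
python3 - <<'E'
from cell import *
from h import *
o=observe();c=wcam(camera_info("wrist"),o);im=get_image("wrist")[:,:,::-1];hs=cv2.cvtColor(np.ascontiguousarray(im),cv2.COLOR_BGR2HSV)
b=(240,0,400,175)
for nm,lo,hi,z in(("green",(45,90,60),(85,255,255),.101),("red0",(0,150,80),(6,255,255),.101),("yel",(22,130,100),(34,255,255),.101),("cap",(0,0,110),(180,60,255),.170)):
    for a,p in blobs(hs,lo,hi,b,25):
        q=onz(c,*p,z);print(nm,a,p,q.round(4),loc(q).round(4))
E
```

```text
green 262 [362.3  117.66] [ 0.493  -0.0815  0.101 ] [-0.0228 -0.0396]
red0 285 [365.83  56.61] [ 0.5376 -0.0764  0.101 ] [ 0.0221 -0.0397]
yel 308 [266.09  56.59] [ 0.529  -0.0009  0.101 ] [0.0224 0.0362]
cap 21080 [313.43  83.55] [ 0.5071 -0.0341  0.17  ] [-0.0033  0.0058]
cap 108 [396.38  92.28] [ 0.5078 -0.0834  0.17  ] [-0.0083 -0.0432]
```

Call:
drive_tool(increments=[{"grip": 1, "tx": 0, "ty": 0, "tz": -0.107, "turn": 0}, {"grip": 1, "tx": 0.0, "ty": 0, "tz": -0.214, "turn": 0}, {"grip": 1, "tx": 0.0, "ty": 0, "tz": -0.214, "turn": 0}, {"grip": 1, "tx": 0.03, "ty": 0.0035, "tz": -0.214, "turn": 0}, {"grip": 1, "tx": 0.05, "ty": 0.006, "tz": -0.214, "turn": 0}, {"grip": 1, "tx": 0.07, "ty": 0.008, "tz": -0.214, "turn": 0}, {"grip": 1, "tx": 0.09, "ty": 0.011, "tz": -0.214, "turn": 0}, {"grip": 1, "tx": 0.11, "ty": 0.013, "tz": -0.214, "turn": 0}, {"grip": 1, "tx": 0.13, "ty": 0.015, "tz": -0.214, "turn": 0}, {"grip": 1, "tx": 0.15, "ty": 0.0175, "tz": -0.214, "turn": 0}, {"grip": 1, "tx": 0.15, "ty": 0.0175, "tz": -0.214, "turn": 0}])

```text
clock: 3.15
position: [0.4782, -0.0176, 0.1401]
ee_rot: [-3.135, -0.178, 0.001]
force: [0.2, -0.2, 1.0]
width: 0.006
```

```bash
sed -i 's/-.0395\]/-.041]/' h.py; python3 - <<'E'
from cell import *
from h import *
o=observe();print(o["position"],loc(o["position"]),o["force"])
w=get_image("wrist")[:,:,::-1];s=get_image("side")[:,:,::-1]
cv2.imwrite("pics/f.png",np.hstack([cv2.resize(w,(400,300)),cv2.resize(s[130:250,220:380],(400,300))]))
E
```

```text
[ 0.47817858 -0.01756414  0.14010259] [-0.02986129  0.02710699] [ 0.22280006 -0.23638903  0.96039854]
```

View pics/f.png

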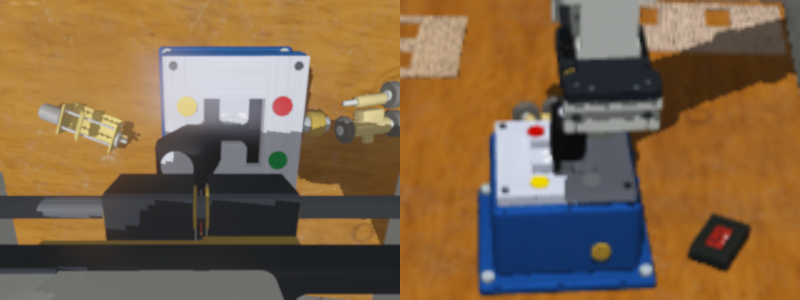

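The lever now stands near the neutral channel, leaning left, with the fist behind it. I push the last 5 mm, back off and rise.

Call:
drive_tool(increments=[{"grip": 1, "tx": 0.013, "ty": 0.0015, "tz": 0, "turn": 0}, {"grip": 1, "tx": 0.013, "ty": 0.0015, "tz": 0, "turn": 0}, {"grip": 1, "tx": -0.05, "ty": -0.006, "tz": 0, "turn": 0}, {"grip": 1, "tx": -0.1, "ty": -0.012, "tz": 0.05, "turn": 0}, {"grip": 1, "tx": -0.15, "ty": -0.018, "tz": 0.15, "turn": 0}, {"grip": 1, "tx": -0.15, "ty": -0.018, "tz": 0.215, "turn": 0}, {"grip": 1, "tx": -0.15, "ty": -0.018, "tz": 0.215, "turn": 0}])

```text
clock: 3.95
position: [0.4187, -0.0249, 0.2293]
ee_rot: [3.136, 0.178, 0.008]
force: [0.2, -0.5, -0.7]
width: 0.005
```

```bash
python3 - <<'E'
from cell import *
from h import *
o=observe();print(o["position"],loc(o["position"]),o["force"])
w=get_image("wrist")[:,:,::-1];c=wcam(camera_info("wrist"),o);x=w[0:175,200:440].copy()
cv2.imwrite("pics/g.png",cv2.resize(x,(800,583)))
for s in(-.3,-.1,0,.1,.3): print(s,np.round(proj(c,[*world(.150*np.sin(s),.150*.25),.03+.145]),1))
E
```

```text
[ 0.41873352 -0.02494073  0.22934805] [-0.08976104  0.02672005] [ 0.19987056 -0.49448562 -0.74311074]
-0.3 [262.4 158.2]
-0.1 [261.5 108.7]
0 [261.  82.]
0.1 [260.6  54.3]
0.3 [259.5  -3.3]
```

View pics/g.png

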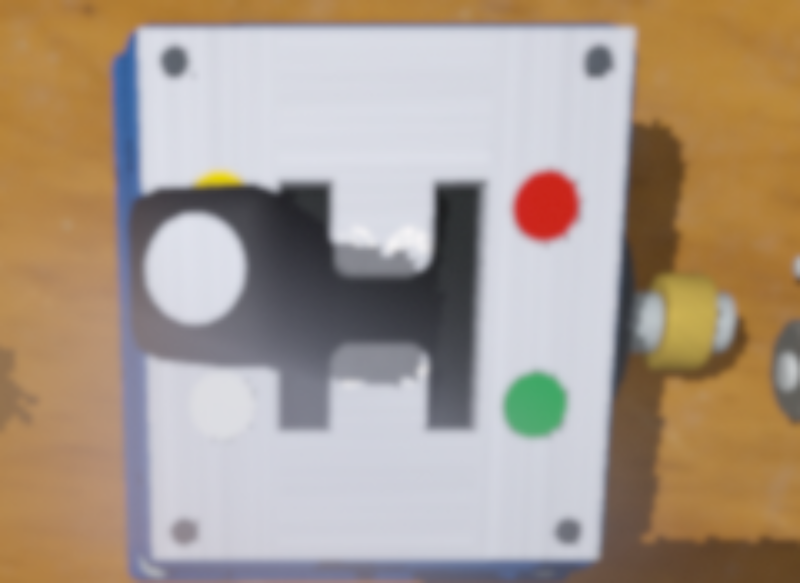

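The cap is at (258,80) against (261,82) predicted for fore = 0, so the lever is in neutral. Next I go round to its left side and push right.

Call:
drive_tool(increments=[{"grip": 1, "tx": 0.1, "ty": 0.094, "tz": 0, "turn": 0}, {"grip": 1, "tx": 0.205, "ty": 0.188, "tz": 0, "turn": 0}, {"grip": 1, "tx": 0.205, "ty": 0.188, "tz": 0, "turn": 0}, {"grip": 1, "tx": 0.205, "ty": 0.188, "tz": -0.1, "turn": 0}, {"grip": 1, "tx": 0.205, "ty": 0.188, "tz": -0.21, "turn": 0}, {"grip": 1, "tx": 0.205, "ty": 0.188, "tz": -0.21, "turn": 0}, {"grip": 1, "tx": 0.205, "ty": 0.188, "tz": -0.21, "turn": 0}])

```text
clock: 4.7
position: [0.4993, 0.0501, 0.1432]
ee_rot: [-3.136, -0.178, 0.0]
force: [0.4, 0.1, 1.5]
width: 0.006
```

```bash
python3 - <<'E'
from cell import *
from h import *
o=observe();print(o["position"],loc(o["position"]),o["force"],(world(0,.012)-o["position"][:2])/.4)
E
```

```text
[0.49934926 0.05007188 0.14321512] [-0.00093998  0.09180928] [0.42991474 0.13696277 1.4686418 ] [ 0.02562486 -0.19788481]
```

Call:
drive_tool(increments=[{"grip": 1, "tx": 0.004, "ty": -0.03, "tz": 0, "turn": 0}, {"grip": 1, "tx": 0.007, "ty": -0.055, "tz": 0, "turn": 0}, {"grip": 1, "tx": 0.01, "ty": -0.08, "tz": 0, "turn": 0}, {"grip": 1, "tx": 0.013, "ty": -0.105, "tz": 0, "turn": 0}, {"grip": 1, "tx": 0.016, "ty": -0.13, "tz": 0, "turn": 0}, {"grip": 1, "tx": 0.019, "ty": -0.155, "tz": 0, "turn": 0}, {"grip": 1, "tx": 0.022, "ty": -0.177, "tz": 0, "turn": 0}, {"grip": 1, "tx": 0.025, "ty": -0.198, "tz": 0, "turn": 0}, {"grip": 1, "tx": 0.025, "ty": -0.198, "tz": 0, "turn": 0}])

```text
clock: 5.6
position: [0.5093, -0.0308, 0.1429]
ee_rot: [3.136, 0.175, -0.001]
force: [0.5, -0.5, -0.3]
width: 0.005
```

```bash
python3 - <<'E'
from cell import *
from h import *
o=observe();print(o["position"],loc(o["position"]),o["force"])
w=get_image("wrist")[:,:,::-1];s=get_image("scene")[:,:,::-1]
cv2.imwrite("pics/i.png",np.hstack([cv2.resize(w,(400,300)),cv2.resize(s[180:330,200:400],(400,300))]))
E
```

```text
[ 0.50925818 -0.03081044  0.14292851] [-0.00054045  0.01032322] [ 0.4745813  -0.45128189 -0.26839613]
```

View pics/i.png

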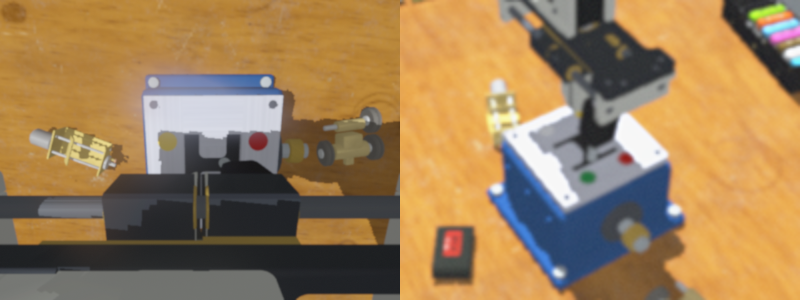

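The lever is part way across and the force is still small, so I keep pushing in small steps and watch the force.

Call:
drive_tool(increments=[{"grip": 1, "tx": 0.001, "ty": -0.009, "tz": 0, "turn": 0}, {"grip": 1, "tx": 0.002, "ty": -0.018, "tz": 0, "turn": 0}, {"grip": 1, "tx": 0.002, "ty": -0.018, "tz": 0, "turn": 0}])

```text
clock: 6.0
position: [0.5101, -0.0369, 0.143]
ee_rot: [3.137, 0.177, -0.001]
force: [-0.2, 0.7, -0.1]
width: 0.005
```

Call:
drive_tool(increments=[{"grip": 1, "tx": 0.001, "ty": -0.006, "tz": 0, "turn": 0}, {"grip": 1, "tx": 0.001, "ty": -0.01, "tz": 0, "turn": 0}, {"grip": 1, "tx": 0.001, "ty": -0.01, "tz": 0, "turn": 0}])

```text
clock: 6.3
position: [0.5105, -0.0412, 0.143]
ee_rot: [3.136, 0.177, -0.001]
force: [-0.4, -0.0, 0.3]
width: 0.006
```

Call:
drive_tool(increments=[{"grip": 1, "tx": 0.001, "ty": -0.006, "tz": 0, "turn": 0}, {"grip": 1, "tx": 0.001, "ty": -0.01, "tz": 0, "turn": 0}, {"grip": 1, "tx": 0.001, "ty": -0.01, "tz": 0, "turn": 0}])

```text
clock: 6.6
position: [0.5109, -0.0447, 0.1429]
ee_rot: [-3.136, -0.177, 0.001]
force: [1.0, 2.6, -1.1]
width: 0.004
```

```bash
python3 - <<'E'
from cell import *
from h import *
o=observe();print(o["position"],loc(o["position"]),o["force"])
s=get_image("scene")[:,:,::-1];t=get_image("side")[:,:,::-1]
cv2.imwrite("pics/j.png",np.hstack([cv2.resize(t[140:230,240:360],(400,300)),cv2.resize(s[200:320,220:380],(400,300))]))
E
```

```text
[ 0.51088285 -0.04468828  0.14291994] [-0.00054689 -0.00364939] [ 0.97972212  2.63925179 -1.08930434]
```

View pics/j.png

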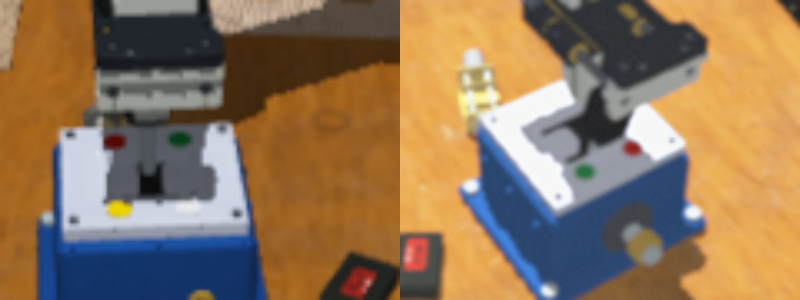

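The lever leans right and the force has risen to 2.6 N, so it is at the channel's end. I back off, rise and check from the near side.

Call:
drive_tool(increments=[{"grip": 1, "tx": -0.006, "ty": 0.05, "tz": 0, "turn": 0}, {"grip": 1, "tx": -0.008, "ty": 0.07, "tz": 0.1, "turn": 0}, {"grip": 1, "tx": -0.008, "ty": 0.07, "tz": 0.22, "turn": 0}, {"grip": 1, "tx": -0.05, "ty": 0.07, "tz": 0.22, "turn": 0}, {"grip": 1, "tx": -0.15, "ty": 0.03, "tz": 0.22, "turn": 0}, {"grip": 1, "tx": -0.23, "ty": -0.0, "tz": 0.22, "turn": 0}, {"grip": 1, "tx": -0.23, "ty": -0.0, "tz": 0.22, "turn": 0}])

```text
clock: 7.4
position: [0.4149, -0.0471, 0.2308]
ee_rot: [3.135, 0.172, -0.005]
force: [0.6, 0.6, 1.1]
width: -0.005
```

```bash
python3 - <<'E'
from cell import *
from h import *
o=observe();print(o["position"],loc(o["position"]),o["force"])
w=get_image("wrist")[:,:,::-1];c=wcam(camera_info("wrist"),o)
cv2.imwrite("pics/k.png",cv2.resize(w[0:175,200:440],(800,583)))
for s in(-.1,0,.1): 
  for d in (-.2,-.25): print(s,d,np.round((np.array(proj(c,[*world(.150*np.sin(s),.150*np.sin(d)),.03+.146]))-[200,0])*800/240,0))
print((world(.05,-.029)-o["position"][:2])/.4)
E
```

```text
[ 0.41490934 -0.04712874  0.23082681] [-0.09614914  0.00513014] [0.56484767 0.64729521 1.07816806]
-0.1 -0.2 [461. 320.]
-0.1 -0.25 [502. 320.]
0 -0.2 [464. 230.]
0 -0.25 [506. 229.]
0.1 -0.2 [467. 135.]
0.1 -0.25 [510. 135.]
[ 0.37283522 -0.04209084]
```

View pics/k.png

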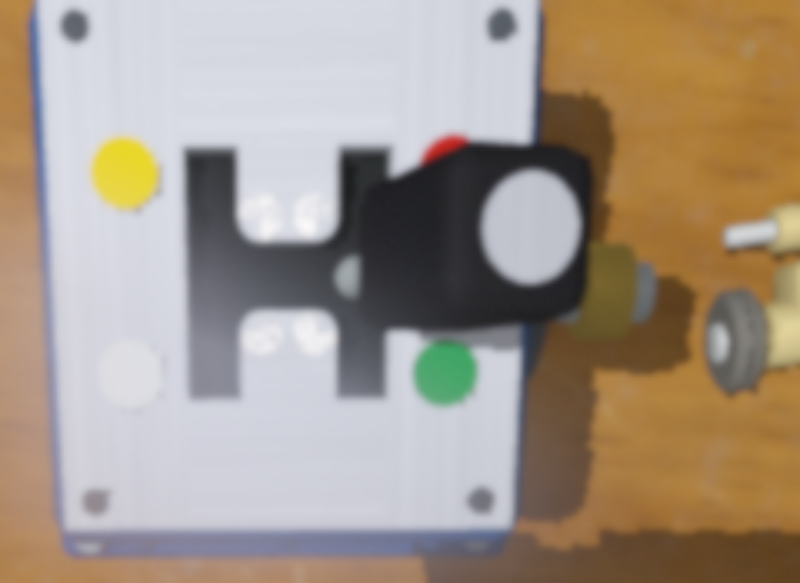

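The cap at (532,226) matches fore 0 and side about -0.28, so the lever is at the right column. Next I go over to its far side.

Call:
drive_tool(increments=[{"grip": 1, "tx": 0.12, "ty": -0.014, "tz": 0, "turn": 0}, {"grip": 1, "tx": 0.24, "ty": -0.028, "tz": 0, "turn": 0}, {"grip": 1, "tx": 0.373, "ty": -0.042, "tz": 0, "turn": 0}, {"grip": 1, "tx": 0.373, "ty": -0.042, "tz": 0, "turn": 0}, {"grip": 1, "tx": 0.373, "ty": -0.042, "tz": 0, "turn": 0}, {"grip": 1, "tx": 0.373, "ty": -0.042, "tz": -0.11, "turn": 0}, {"grip": 1, "tx": 0.373, "ty": -0.042, "tz": -0.22, "turn": 0}, {"grip": 1, "tx": 0.373, "ty": -0.042, "tz": -0.22, "turn": 0}, {"grip": 1, "tx": 0.373, "ty": -0.042, "tz": -0.22, "turn": 0}])

```text
clock: 8.35
position: [0.5659, -0.0629, 0.1441]
ee_rot: [3.135, 0.174, -0.002]
force: [0.3, 0.6, 1.4]
width: 0.007
```

```bash
python3 - <<'E'
from cell import *
from h import *
o=observe();print(o["position"],loc(o["position"]),o["force"],(world(-.006,-.028)-o["position"][:2])/.4)
E
```

```text
[ 0.56592152 -0.06290467  0.14406796] [ 0.05198904 -0.02816608] [0.31222736 0.5700641  1.41190451] [-0.14402993 -0.01651076]
```

Call:
drive_tool(increments=[{"grip": 1, "tx": -0.03, "ty": -0.0035, "tz": 0, "turn": 0}, {"grip": 1, "tx": -0.055, "ty": -0.006, "tz": 0, "turn": 0}, {"grip": 1, "tx": -0.08, "ty": -0.009, "tz": 0, "turn": 0}, {"grip": 1, "tx": -0.105, "ty": -0.012, "tz": 0, "turn": 0}, {"grip": 1, "tx": -0.125, "ty": -0.0145, "tz": 0, "turn": 0}, {"grip": 1, "tx": -0.144, "ty": -0.0165, "tz": 0, "turn": 0}, {"grip": 1, "tx": -0.144, "ty": -0.0165, "tz": 0, "turn": 0}])

```text
clock: 9.05
position: [0.5065, -0.0698, 0.1438]
ee_rot: [3.135, 0.174, -0.006]
force: [-0.6, 0.3, 0.1]
width: 0.001
```

Call:
drive_tool(increments=[{"grip": 1, "tx": -0.006, "ty": -0.0007, "tz": 0, "turn": 0}, {"grip": 1, "tx": -0.012, "ty": -0.0014, "tz": 0, "turn": 0}, {"grip": 1, "tx": -0.012, "ty": -0.0014, "tz": 0, "turn": 0}])

```text
clock: 9.35
position: [0.5019, -0.0704, 0.1437]
ee_rot: [3.135, 0.174, -0.005]
force: [2.8, 0.9, -1.2]
width: 0.002
```

Call:
drive_tool(increments=[{"grip": 1, "tx": -0.005, "ty": -0.0006, "tz": 0, "turn": 0}, {"grip": 1, "tx": -0.01, "ty": -0.0012, "tz": 0, "turn": 0}, {"grip": 1, "tx": -0.01, "ty": -0.0012, "tz": 0, "turn": 0}])

```text
clock: 9.65
position: [0.5004, -0.0705, 0.1443]
ee_rot: [3.135, 0.174, 0.002]
force: [9.0, 0.8, -2.7]
width: 0.004
```

The end stop is hard: the force is 9 N and the arm stopped short. I let go in +x, rise and move to the viewing pose.

Call:
drive_tool(increments=[{"grip": 1, "tx": 0.06, "ty": 0.007, "tz": 0, "turn": 0}, {"grip": 1, "tx": 0.1, "ty": 0.012, "tz": 0.05, "turn": 0}, {"grip": 1, "tx": 0.1, "ty": 0.012, "tz": 0.16, "turn": 0}, {"grip": 1, "tx": 0.1, "ty": 0.012, "tz": 0.26, "turn": 0}, {"grip": 1, "tx": 0.0, "ty": 0.03, "tz": 0.26, "turn": 0}, {"grip": 1, "tx": -0.1, "ty": 0.06, "tz": 0.26, "turn": 0}, {"grip": 1, "tx": -0.21, "ty": 0.06, "tz": 0.26, "turn": 0}, {"grip": 1, "tx": -0.21, "ty": 0.06, "tz": 0.26, "turn": 0}, {"grip": 1, "tx": -0.21, "ty": 0.06, "tz": 0.26, "turn": 0}])

```text
clock: 10.55
position: [0.4156, -0.0469, 0.2485]
ee_rot: [3.134, 0.173, 0.002]
force: [0.3, -0.5, 0.1]
width: 0.006
```

```bash
python3 - <<'E'
from cell import *
from h import *
o=observe();print(o["position"],loc(o["position"]),o["force"])
w=get_image("wrist")[:,:,::-1];c=wcam(camera_info("wrist"),o)
cv2.imwrite("pics/l.png",cv2.resize(w[0:180,200:440],(800,600)))
f=800/240
for s in(-.24,-.32): print(s,np.round((np.array(proj(c,[*world(.150*np.sin(s),.150*np.sin(-.25)),.03+.150*np.cos(s)*np.cos(.25)]))-[200,0])*f,0))
for nm,n in (("scene",0),("side",0)):
    a=cv2.imread(f"pics/{nm}0.png");b=get_image(nm)[:,:,::-1];d=cv2.absdiff(a,np.ascontiguousarray(b)).max(2)
    cc=camera_info(nm)
    print(nm,[(int(s[4]),s[:4]) for s in cv2.connectedComponentsWithStats((d>60).astype(np.uint8))[2][1:] if s[4]>15])
E
```

```text
[ 0.41557467 -0.04685851  0.24851596] [-0.09545682  0.00532085] [ 0.26062141 -0.49013943  0.0522306 ]
-0.24 [476. 440.]
-0.32 [471. 497.]
scene [(3318, array([194,   0,  67,  65], dtype=int32)), (17, array([205,  94,   6,   8], dtype=int32)), (4932, array([196, 103,  99, 114], dtype=int32)), (456, array([259, 217,  24,  30], dtype=int32)), (19, array([281, 242,   8,   4], dtype=int32)), (63, array([278, 246,  11,   8], dtype=int32)), (462, array([267, 248,  31,  35], dtype=int32)), (29, array([ 53, 310,   4,  11], dtype=int32)), (22, array([274, 314,   6,   5], dtype=int32)), (4602, array([247, 321, 103,  99], dtype=int32)), (166, array([294, 326,  17,  15], dtype=int32)), (74, array([ 79, 373,   9,  11], dtype=int32)), (67, array([ 86, 386,   8,  15], dtype=int32)), (127, array([ 82, 403,  13,  17], dtype=int32))]
side [(1824, array([314,   0,  52,  41], dtype=int32)), (692, array([393,   1,  53,  42], dtype=int32)), (1513, array([493,   0,  62, 162], dtype=int32)), (542, array([316,  43,  45,  22], dtype=int32)), (897, array([311,  64,  51,  47], dtype=int32)), (33, array([326, 131,  11,   3], dtype=int32)), (3123, array([291, 141,  87,  68], dtype=int32)), (62, array([455, 201,  10,  10], dtype=int32)), (22, array([458, 212,   5,   7], dtype=int32))]
```

View pics/l.png

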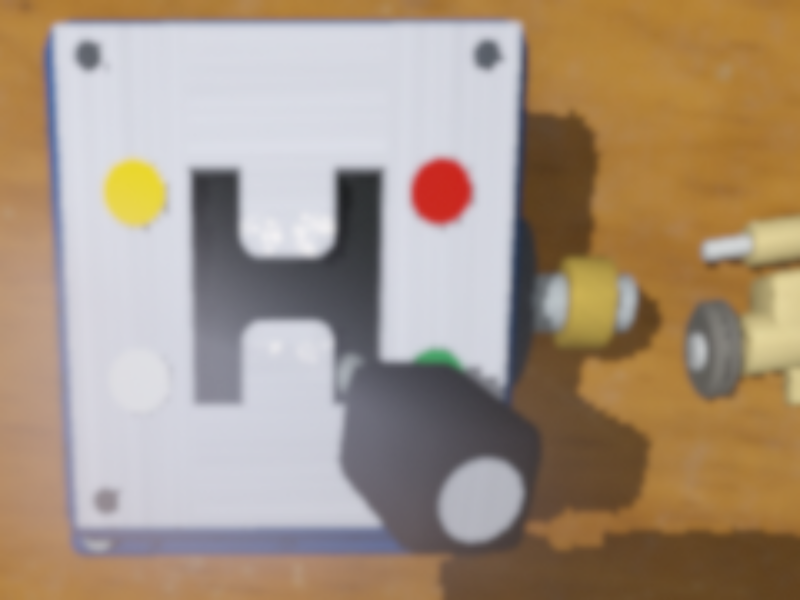

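The cap at (481,500) matches the prediction for fore = -0.32, (471,497), so the lever is fully home beside the green disc. The fingers are clear at z = 0.25.

```bash
python3 -c "
from cell import *
print(sign_off())"
```

```text
the job is handed in; nothing more can be done
None
```

The lever is in the green gear (near right) and the job is handed in. I pushed it with shut fingers, never pinching it: +x out of the near left gear, right across the neutral channel, then -x into the green slot until it stopped hard at 9 N. The fingers then backed off and finished clear at z ≈ 0.25 m. The clock read 10.55 s after the last move, against the 56 s limit.

- **Lever position:** the last wrist picture shows the handle cap at (481,500), against (471,497) predicted for fully home (fore -0.32, side -0.25). The wrist pictures after the first two pushes also matched neutral (fore ≈ 0) and the right column (side ≈ -0.28).
- **Force:** the final reading was about 0.5 N, which is sensor noise.
- **Loose parts:** I did not measure their final positions. The fingers stayed above 0.14 m, well over all three. The before/after image difference showed changes only around the lever, arm and shadows, as far as I could tell.
- **Refused move:** one move call was refused because I left out "turn". Nothing moved, and I repeated it.

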